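# Locate a gland plate in the drilling jig

### The arm

A 6-joint arm with a two-finger parallel gripper is mounted at the origin on the work surface; the furniture and walls round the work are solid. World frame = base frame: x ahead of the robot, y to its left, z up, the work surface at z = 0. Lengths are in mm, angles in rad, forces in N, time in s.
With the tool pointing down it reaches from about 325 to 1000 mm from the base axis. Payload 5.1 kg.
Tool frame: the origin (TCP) lies on the centre line of the jaws, within the pads' length; the fingertips stand 11 mm ahead of it and the grasp point (between the pads) lies 8 mm behind it; z points along the fingers, y is the line along which they close (so a half turn about z gives the same grasp; the last joint's range is limited). The gripper opens to 85 mm and grips with 20 to 120 N. Pads are 22 mm wide; open, the fingers measure 114 mm over their backs; the gripper's body (76 mm by 85 mm) begins 54 mm behind the grasp point. The pads swing forward as they close: fully open they stand 13 mm farther back than shut.
Start: joints at [1.089, 0.124, 1.65, -0, 1.367, -0.083], TCP at [252.422, 598.972, 242.322] pointing down, gripper open.
Joint ranges: [-2.61, 2.61], [-1.02, 2.33], [0.03, 2.71], [-1.35, 4.49], [0.32, 2.68], [-2.91, 2.91]. Speed limits (rad/s): [2.57, 2.57, 3.14, 3.14, 3.14, 3.14].

### API

Orientations are given as a unit quaternion [w, x, y, z].
In Python, from station import sensors, optics, workorder gives the robot as it stands. The module is installed in compiled form; this text tells all that it offers.
- The arm moves only by the tool step_arm, never from a script. Its argument "increments" is a list of rows, each a list of 7 numbers: the shift along the tool's x, y, z in units of 25 mm (1.0 is 25 mm), then the turn, a rotation vector about the tool's x, y, z in units of 5 degrees (1.0 is 5 degrees), then the closure, from 0 (fully open) to 1 (shut). In form: [[dx, dy, dz, rx, ry, rz, gripper], ...]. A call has 1 to 20 rows; each row shifts and turns the commanded pose from where the row before left it, along the tool's axes as they then stand; what a row does not reach is not made up. A row lasts 1/12 s, in which the tool goes at most 41.7 mm and 7.16 degrees, less where a joint would pass 70% of its speed; a pose out of reach is approached as far as the arm can. A call is refused whole if a number of a shift passes 1 or a number of a turn 1, either way. A call with a gripper value outside its range is refused whole. The fingers move at their own pace and stop on an object; "newtons" is the grip in N (left out, the last holds). Time passes only in rows, so rows that do not move let the fingers close. It gives the time, the measured TCP pose, the force, the opening and the grip force at its end, in the units of the state.
- sensors.observe(): the state, without advancing time (a new reading comes with each control period).
- optics.read_camera(name): name is "scene" or "side" or "wrist"; returns a dict with "pixels" (480x640x3 uint8, red, green, blue), "z_map" (480x640 float32, mm along the optical axis (not along the pixel's ray), 0 where there is no reading), "fx", "fy", "cx", "cy" (pixels), "rvec" (rotation vector, rad) and "tvec" (3), from world to camera coordinates, as OpenCV has them. Camera axes: x right, y down, z forward; pixel columns grow to the right and rows downward; lengths in mm; the calibration is good to about 2 mm. The wrist camera is an equidistant fisheye: a pixel r from the principal point sees the ray r / f radians off the axis. A picture is of the moment at which its call begins.
- workorder.sign_off(): hands the job in; it is judged then, once.
The state is a dict: "clock": time; "joint_pos": joint angles; "joint_vel": joint speeds; "effort": joint torques, N m; "tcp_pos": TCP position; "ee_rot": TCP orientation; "force": force on the tool from outside, world axes, zero at the start; "ft_torque": the same for the moment, N m; "finger_gap": finger opening in mm; "finger_force": force on a finger pad.
Only numpy, scipy, OpenCV 4.12 (cv2) and the standard library are available. Lean on these libraries where they do the work, as an engineer would, in place of code of your own. Each camera call takes 0.05 s, during which the arm holds its last target. There are 200 camera calls.

### The job

The aluminium gland plate lies off-centre in the drilling jig. Tap it gently left and right on its two free ends until its hole is centred under the hand pin of the jig's bridge - the sprung nose of the pin snaps into the hole when you are close - and then press the pin's black knob down until it is fully home in the plate. Never force the plate or the pin, and leave the nut bin, the screwdriver and the caliper where they are.

Things in the scene. Friction and masses are not known exactly. Their poses are not given: they have to be found in the camera images.
- jig: The fixed jig; origin under its middle at bench height, axes of the jig. An aluminium bridge, 32 mm wide along y, spans the bed along x: underside 58, top 72, steel bush on it up to 78 mm above the bench, posts out to x = +-84 mm. The bridge is adjustable: clamped anywhere up to 7 mm either side of the bed's middle along y, and its place is not measured. It carries the pin, at x = 0.
- bed_mid (a point): Centre of the bed's top face, 14 mm above the bench; axes of the jig. Grey base 186 (x) by 90 (y) by 14 mm, with a steel fence 13 mm high along each x side of the plate, so that the plate can slide only along y.
- plate_mid (a point): Centre, half-way up, of the loose gland plate, flat aluminium, 96 (x) by 150 (y) by 10 mm, about 0.4 kg; axes as the jig's. It lies on the bed with 0.7 mm play to each fence and a round 17 mm hole through its centre, starting 13 to 26 mm left (+y) of the bed's middle. Sliding it takes some 2 to 6 N; it bears at most 20 N from the fingers.
- end_left (a point): Middle of the plate's left end face (its +y end, 75 mm from its centre), half-way up: 96 mm long, from 14 to 24 mm above the bench, sticking out past the bed's end, free underneath. Tap here to send the plate towards -y.
- end_right (a point): Middle of the plate's right end face (its -y end, 75 mm from its centre), half-way up, like the left one. Tap here to send the plate towards +y.
- pin (a joint): Travel of the upright hand pin, m: 0 raised (start), 0.013 home. 14 mm steel pin, black knob 29 mm wide on top, its top 105 mm above the bench raised, 92 home. Stays where put; about 6 N moves it down. It enters the plate's hole with 1.5 mm play all round; off centre it lands on the plate at about 0.004 and must not be forced: at most 20 N between pin or nose and plate.
- nose (a joint): Extension, m, of the 9 mm sprung nose in the pin's end: about 0 riding on the plate (2 N spring), 0.006 once snapped 6 mm down into the hole. Then the plate has 4 mm of play to each side of centre, where the nose stops it hard: this can be felt by pushing it one way, then the other; half-way between is centred. Negative when pushed back into the pin.
- nut_bin: Bystander: blue open-fronted parts bin of black nuts, 133 x 105 x 56 mm, origin at the centre of its underside.
- screwdriver: Bystander: screwdriver with yellow handle, 177 mm long, lying on the bench, origin under its middle.
- caliper: Bystander: steel caliper, 200 mm long, lying on the bench, origin under its middle.
Mind the look-alikes: they are no part of the job. Of the things like the part that bears plate_mid, leave any that is red; of the rest the larger one is meant.

How it is judged:
By the outcome, as a careful person would: the job done as asked, in the order asked, and still so for the second after the job is handed in, with the robot touching nothing.
It also fails if it takes over 64 s, if anything falls off the work surface, if the arm or the gripper's body presses on something with over 40 N, if the wrist force passes 120 N, or if a joint passes its speed limit or range.

## Working session

There is one attempt and no reset: what is moved stays moved. The work goes in short steps, Python scripts to look and compute and a tool call to move; the robot and the scene stay as the last step left them, time stands still between calls to the robot, and variables do not carry over. Pictures are saved under pics/ and viewed, at most 10 in all, crops included, and the job is handed in when it is done.

Besides the shell and the picture viewer there is one more tool, called after "Emit:" as name(argument=value, ...) on one line, values as JSON. step_arm: Moves the arm, as the interface text tells. Its arguments: {"type":"object","properties":{"increments":{"type":"array","items":{"type":"array","items":{"type":"number"}}},"newtons":{"type":"number"}},"required":["increments"]}

```bash
mkdir -p pics; cat > h.py <<'E'
import numpy as np, cv2
from station import sensors, optics, workorder
def cam(n):
    c=optics.read_camera(n); c['R']=cv2.Rodrigues(np.array(c['rvec'],float))[0]; c['t']=np.array(c['tvec'],float).ravel(); c['n']=n; return c
def save(c,f,crop=None,s=1):
    im=c['pixels'][:,:,::-1]
    if crop: a,b,d,e=crop; im=im[b:e,a:d]
    cv2.imwrite('pics/'+f,cv2.resize(im,None,fx=s,fy=s,interpolation=cv2.INTER_CUBIC))
def ray(c,u,v):
    x=(u-c['cx'])/c['fx'];y=(v-c['cy'])/c['fy']
    if c['n']=='wrist':
        r=np.hypot(x,y)+1e-12; d=np.array([np.sin(r)*x/r,np.sin(r)*y/r,np.cos(r)])
    else: d=np.array([x,y,1.])
    return -c['R'].T@c['t'], c['R'].T@d
def onz(c,u,v,z):
    o,d=ray(c,u,v); return o+d*(z-o[2])/d[2]
def cloud(c):
    v,u=np.mgrid[:480,:640]; z=c['z_map']
    x=(u-c['cx'])/c['fx'];y=(v-c['cy'])/c['fy']
    P=np.stack([x*z,y*z,z],-1)
    W=(P-c['t'])@c['R']; W[z==0]=np.nan; return W
E
python3 - <<'E'
from h import *
a=cam('scene');b=cam('side')
cv2.imwrite('pics/a.png',cv2.resize(np.hstack([a['pixels'],b['pixels']])[:,:,::-1],(800,300),interpolation=cv2.INTER_AREA))
save(a,'a1.png');save(b,'b1.png')
print(sensors.observe()['ee_rot'])
for c in(a,b): print(-c['R'].T@c['t'],c['R'][2],c['fx'])
E
```

```text
[-2.42212488e-04  1.98098981e-01  9.80181567e-01 -9.11338506e-04]
[ -20.83635077 -273.45315415  503.19481527] [ 0.70467524  0.48563352 -0.51729382] 511.3932345734827
[ 510.73635935 1105.15763725  834.41064422] [ 0.05213792 -0.7641146  -0.64297008] 611.7871728610554
```

View pics/a1.png

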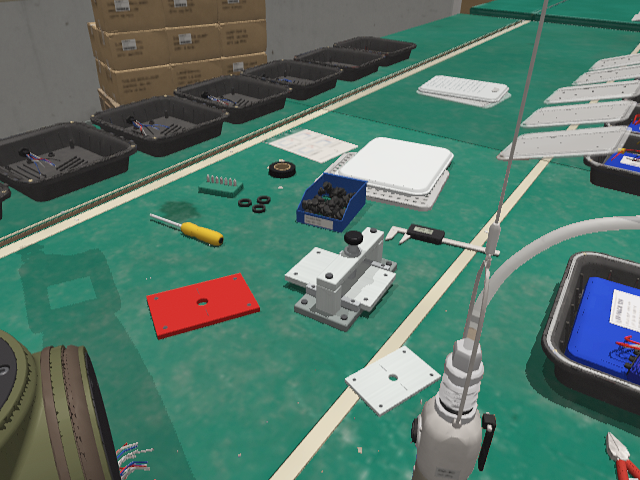

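View pics/b1.png

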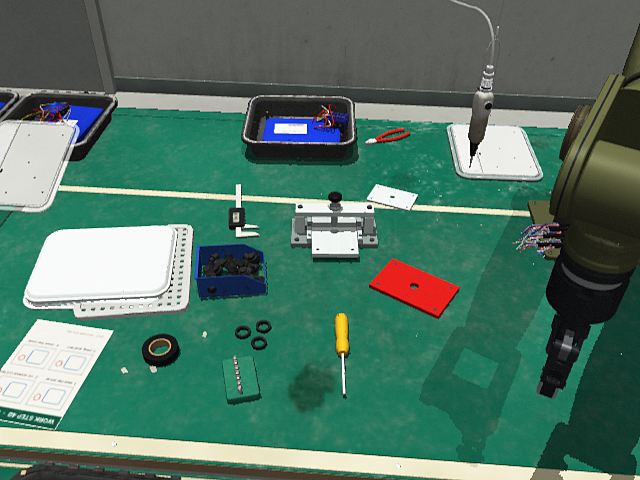

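The things like the plate are the plate in the jig (scene 340,275 / side 335,243), the red one (203,303), which is excluded, and the small grey one (393,378), which is on the bench. I choose the one in the jig. Next I measure the jig.

```bash
python3 - <<'E'
from h import *
for n in('scene','side'):
    c=cam(n);W=cloud(c)
    reg=np.zeros((480,640),bool)
    if n=='scene': reg[225:330,280:400]=1; save(c,'a2.png',(270,220,410,335),5)
    else: reg[188:262,285:382]=1; save(c,'b2.png',(280,185,390,265),7)
    print(n, 'centre', W[270,340] if n=='scene' else W[243,335])
    px=c['pixels'].astype(int)
    def rect(lo,hi,m=None):
        k=reg&(W[...,2]>lo)&(W[...,2]<hi)
        if m is not None:k&=m
        P=W[k]
        if len(P)<5: return None
        return len(P),P.mean(0).round(1),[np.round(q,1) for q in cv2.minAreaRect(P[:,:2].astype(np.float32))]
    print('bridge',rect(68,75)); print('plate',rect(20,25.5)); print('knob',rect(100,110)); print('knob dark',rect(85,112,px.max(-1)<70)); print('base',rect(8,16))
E
```

```text
scene centre [496.63802823  44.29210642  72.64007837]
bridge (1089, array([532.4,  50.2,  72.4]), [array([545.9,  54.3]), array([167.4,  32.9]), np.float64(4.8)])
plate (2234, array([539.9,  63.9,  24.2]), [array([544. ,  74.1]), array([166.5, 151.8]), np.float64(4.9)])
knob (189, array([543.8,  53. , 104.7]), [array([545.3,  54.3]), array([28.5, 26.3]), np.float64(64.4)])
knob dark (222, array([541.6,  51.8, 102.6]), [array([544.4,  53.1]), array([24.8, 25.7]), np.float64(71.0)])
base (1072, array([511.1,  56. ,  13.3]), [array([594. ,  89.2]), array([309.7, 163.4]), np.float64(17.9)])
side centre [539.47532852 117.77913819  25.53258727]
bridge (673, array([544.3,  58.1,  72. ]), [array([545.5,  55. ]), array([167.3,  40.1]), np.float64(4.5)])
plate (1317, array([542.2,  91.4,  23.7]), [array([543.2,  86.9]), array([163.5, 130.9]), np.float64(2.8)])
knob (105, array([545.7,  58.2, 104.6]), [array([545.2,  56.7]), array([28. , 26.8]), np.float64(48.6)])
knob dark (125, array([545.7,  60.5, 102.1]), [array([545.2,  56.8]), array([27.8, 26.8]), np.float64(50.1)])
base (589, array([535.7,  60. ,  13. ]), [array([542.6,  14.2]), array([279.2, 192.3]), np.float64(86.8)])
```

View pics/a2.png

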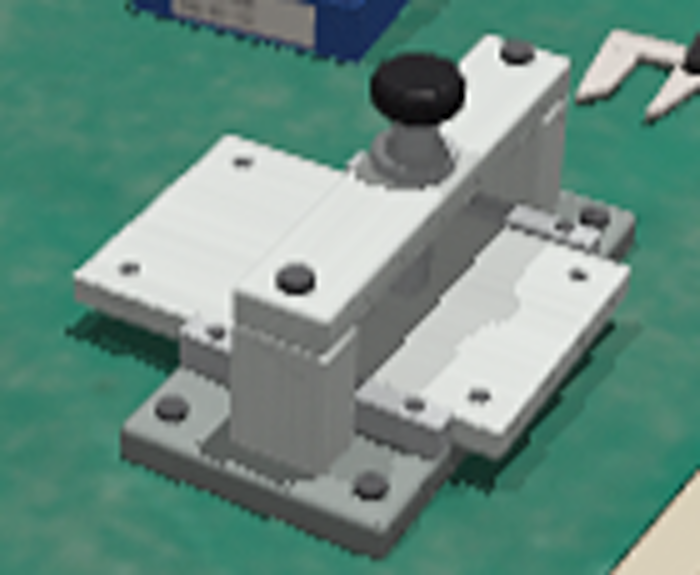

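View pics/b2.png

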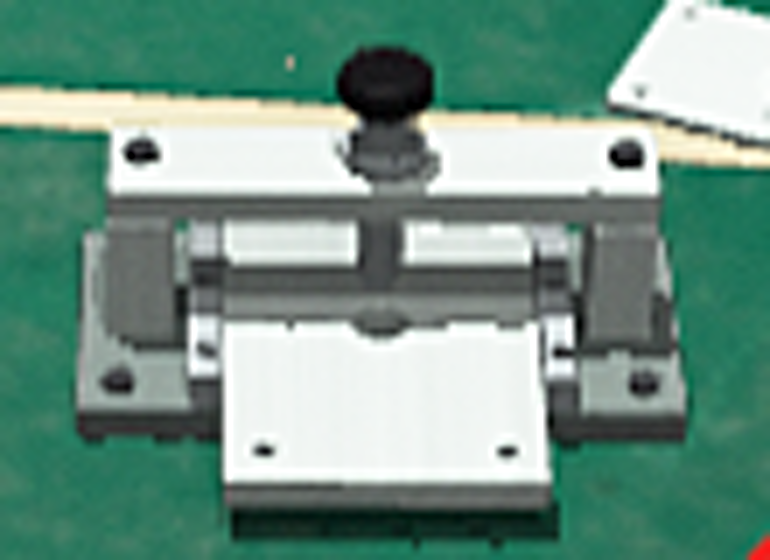

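The crops confirm the choice. The plate in the jig has its hole just showing on the +y side of the bridge (side crop 380,322). The knob is at (545,55.5) and the jig yaw is about 4.8°. Next I work out the plate end positions and the move.

```bash
cat >> h.py <<'E'
th=np.radians(4.8); jx=np.array([np.cos(th),np.sin(th)]); jy=np.array([-np.sin(th),np.cos(th)]); pin=np.array([545.3,55.3])
def J(p): d=np.asarray(p)[...,:2]-pin; return np.stack([d@jx,d@jy],-1)
def tcp():
    s=sensors.observe(); f=np.array(s['force'][:2])
    print('t',round(s['clock'],2),'tcp jig',J(s['tcp_pos']).round(2),'z',round(s['tcp_pos'][2],2),'Fjig',round(f@jx,2),round(f@jy,2),'Fz',round(s['force'][2],2),'gap',s['finger_gap'])
    return s
E
python3 - <<'E'
from h import *
from scipy.spatial.transform import Rotation as Ro
for n in('scene','side'):
    c=cam(n);W=cloud(c);j=J(W)
    k=(abs(j[...,0])<40)&(abs(j[...,1])<110)&(W[...,2]>20)&(W[...,2]<27)
    for lo in(-40,-15,10):
        q=k&(j[...,0]>lo)&(j[...,0]<lo+25); y=j[q][:,1]; print(n,np.percentile(y,[0,1,99,100]).round(1))
    k=(abs(j[...,1])<14)&(abs(W[...,2]-72)<3)&(abs(j[...,0])<110); print('bridge x',np.percentile(j[k][:,0],[0,1,99,100]).round(1))
c=cam('side'); print('hang',cloud(c)[110,480],cloud(c)[150,475]); W=cloud(c)
print('bin',W[270,230],'caliper',W[218,237])
s=tcp()
R=Ro.from_quat(np.array(s['ee_rot'])[[1,2,3,0]]).as_matrix();print(R.round(3))
for y in (115,):
    t=np.r_[pin+jy*y,130]; print(t,(R.T@(t-s['tcp_pos'])/25).round(2))
E
```

```text
scene [-56.9 -56.5  92.2  94.4]
scene [-57.  -56.4  92.3  94. ]
scene [-57.2 -56.6  92.4  93.7]
bridge x [-83.6 -82.1  80.8  84.1]
side [-32.9 -30.1  95.1  96.3]
side [-32.3 -26.4  94.6  96.2]
side [-35.3 -30.9  94.9  97.3]
bridge x [-83.2 -81.5  83.3  83.7]
hang [ 229.68735025 -197.35506302  184.59831982] [ 219.03027478 -213.28465555   70.79492449]
bin [740.18708064 225.70295597  30.03533962] caliper [761.59896411  35.08061505  13.06735034]
t 0.35 tcp jig [-246.44  566.17] z 242.01 Fjig -0.29 -0.04 Fz 0.55 gap 85.48657421652482
[[-0.922  0.388 -0.   ]
 [ 0.388  0.922 -0.   ]
 [ 0.    -0.001 -1.   ]]
[535.67704802 169.89667881 130.        ] [-17.11 -11.41   4.49]
```

Emit:
step_arm(increments=[[-0.95,-0.63,0.25,0,0,0,1],[-0.95,-0.63,0.25,0,0,0,1],[-0.95,-0.63,0.25,0,0,0,1],[-0.95,-0.63,0.25,0,0,0,1],[-0.95,-0.63,0.25,0,0,0,1],[-0.95,-0.63,0.25,0,0,0,1],[-0.95,-0.63,0.25,0,0,0,1],[-0.95,-0.63,0.25,0,0,0,1],[-0.95,-0.63,0.25,0,0,0,1],[-0.95,-0.63,0.25,0,0,0,1],[-0.95,-0.63,0.25,0,0,0,1],[-0.95,-0.63,0.25,0,0,0,1],[-0.95,-0.63,0.25,0,0,0,1],[-0.95,-0.63,0.25,0,0,0,1],[-0.95,-0.63,0.25,0,0,0,1],[-0.95,-0.63,0.25,0,0,0,1],[-0.95,-0.63,0.25,0,0,0,1],[-0.95,-0.63,0.25,0,0,0,1]], newtons=40)

```text
clock: 1.85
tcp_pos: [537.0, 170.4, 129.7]
ee_rot: [0.0, 0.198, 0.98, 0.0]
force: [0.2, -0.2, 0.4]
finger_gap: 0.0
finger_force: 0.0
```

Emit:
step_arm(increments=[[0,0,0,0,0,1,1],[0,0,0,0,0,1,1],[0,0,0,0,0,1,1],[0,0,0,0,0,1,1],[0,0,0,0,0,1,1],[0,0,0,0,0,1,1],[0,0,0,0,0,1,1],[0,0,0,0,0,1,1],[0,0,0,0,0,1,1],[0,0,0,0,0,1,1],[0,0,0,0,0,1,1],[0,0,0,0,0,1,1],[0,0,0,0,0,0.48,1],[0,0,0,0,0,0,1],[0,0,0,0,0,0,1]])

```text
clock: 3.1
tcp_pos: [536.3, 171.7, 129.9]
ee_rot: [0.0, 0.677, 0.736, 0.0]
force: [-0.5, -0.7, -0.4]
finger_gap: -0.0
finger_force: 0.0
```

```bash
python3 - <<'E'
from h import *
from scipy.spatial.transform import Rotation as Ro
s=tcp();R=Ro.from_quat(np.array(s['ee_rot'])[[1,2,3,0]]).as_matrix();print(R.round(3))
print(R[:2,0]@jx,R[:2,0]@jy,s['joint_pos'])
c=cam('wrist'); save(c,'w1.png')
E
```

```text
t 3.1 tcp jig [  0.78 116.78] z 129.89 Fjig -0.55 -0.66 Fz -0.41 gap -0.008958703826635486
[[-0.084  0.996  0.   ]
 [ 0.996  0.084  0.   ]
 [ 0.     0.    -1.   ]]
-0.0003711966855784812 0.9999999308889591 [2.14574731e-01 3.09396079e-02 1.94568296e+00 1.21196161e-05
 1.16489459e+00 1.30422946e-01]
```

View pics/w1.png

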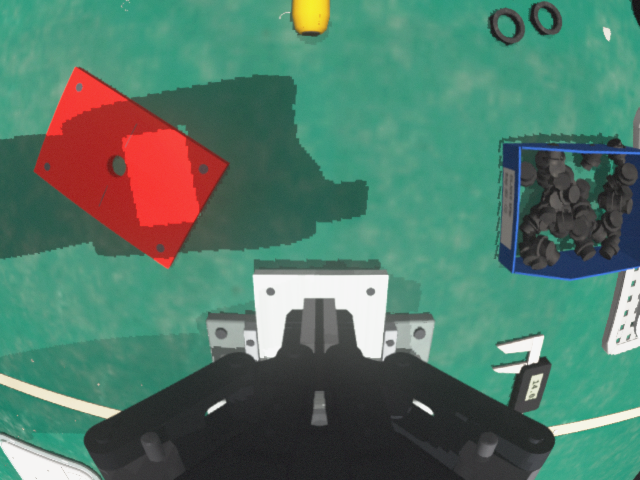

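The wrist view shows the plate's left end edge at row ~270, columns 253–388, and the shut fingers in front of its middle at column 320. I'll go down beside the end face and then push.

Emit:
step_arm(increments=[[0,0,0.8,0,0,0,1],[0,0,0.8,0,0,0,1],[0,0,0.8,0,0,0,1],[0,0,0.8,0,0,0,1],[0,0,0.8,0,0,0,1],[0,0,0.4,0,0,0,1],[-0.1,0,0,0,0,0,1],[-0.1,0,0,0,0,0,1],[0,0,0,0,0,0,1]])

```text
clock: 3.9
tcp_pos: [537.8, 166.5, 21.1]
ee_rot: [0.001, 0.677, 0.736, 0.001]
force: [0.4, -0.7, -0.1]
finger_gap: 0.1
finger_force: 0.0
```

Emit:
step_arm(increments=[[-0.06,0,0,0,0,0,1],[-0.06,0,0,0,0,0,1],[-0.04,0,0,0,0,0,1],[-0.04,0,0,0,0,0,1]])

```text
clock: 4.23
tcp_pos: [537.6, 161.7, 20.5]
ee_rot: [0.0, 0.677, 0.736, 0.0]
force: [-0.4, 0.1, -0.6]
finger_gap: 0.0
finger_force: 0.0
```

```bash
python3 -c "
from h import *
tcp()"
```

```text
t 4.23 tcp jig [  1.19 106.67] z 20.51 Fjig -0.4 0.11 Fz -0.64 gap 0.04279209487129045
```

Emit:
step_arm(increments=[[-0.04,0,0,0,0,0,1],[-0.04,0,0,0,0,0,1],[-0.04,0,0,0,0,0,1],[-0.04,0,0,0,0,0,1]])

```text
clock: 4.57
tcp_pos: [537.5, 158.5, 20.0]
ee_rot: [-0.001, 0.677, 0.736, 0.001]
force: [-0.5, 3.6, 0.3]
finger_gap: -0.0
finger_force: 2.2
```

Emit:
step_arm(increments=[[-0.04,0,0,0,0,0,1],[-0.04,0,0,0,0,0,1],[-0.04,0,0,0,0,0,1],[-0.04,0,0,0,0,0,1]])

```text
clock: 4.9
tcp_pos: [537.8, 153.9, 19.9]
ee_rot: [-0.0, 0.677, 0.736, 0.0]
force: [-0.8, 4.5, 0.2]
finger_gap: -0.0
finger_force: 2.3
```

```bash
python3 -c "
from h import *
tcp()"
```

```text
t 4.9 tcp jig [ 0.81 98.92] z 19.91 Fjig -0.38 4.52 Fz 0.18 gap -0.030085360090130176
```

Emit:
step_arm(increments=[[-0.04,0,0,0,0,0,1],[-0.04,0,0,0,0,0,1],[-0.04,0,0,0,0,0,1],[-0.04,0,0,0,0,0,1],[-0.04,0,0,0,0,0,1],[-0.04,0,0,0,0,0,1],[-0.04,0,0,0,0,0,1],[-0.04,0,0,0,0,0,1]])

```text
clock: 5.57
tcp_pos: [538.5, 145.8, 19.9]
ee_rot: [0.0, 0.677, 0.736, 0.0]
force: [-0.1, 4.9, 1.9]
finger_gap: -0.2
finger_force: 2.5
```

Emit:
step_arm(increments=[[-0.02,0,0,0,0,0,1],[-0.02,0,0,0,0,0,1],[-0.02,0,0,0,0,0,1],[-0.02,0,0,0,0,0,1],[-0.02,0,0,0,0,0,1],[-0.02,0,0,0,0,0,1]])

```text
clock: 6.07
tcp_pos: [538.8, 142.6, 19.9]
ee_rot: [0.0, 0.677, 0.736, -0.0]
force: [-0.2, 3.0, 1.4]
finger_gap: 0.3
finger_force: 1.5
```

Emit:
step_arm(increments=[[-0.02,0,0,0,0,0,1],[-0.02,0,0,0,0,0,1]])

```text
clock: 6.23
tcp_pos: [538.8, 141.7, 19.9]
ee_rot: [0.0, 0.677, 0.736, 0.0]
force: [-0.5, 2.9, 2.6]
finger_gap: 0.2
finger_force: 1.5
```

```bash
python3 -c "
from h import *
tcp()"
```

```text
t 6.23 tcp jig [ 0.8  86.67] z 19.88 Fjig -0.23 2.91 Fz 2.63 gap 0.20757785548791588
```

The drag fell from 4.9 to 3 N, so the nose has probably snapped in. I'll creep on to the hard stop.

Emit:
step_arm(increments=[[-0.016,0,0,0,0,0,1],[-0.016,0,0,0,0,0,1],[-0.016,0,0,0,0,0,1],[-0.016,0,0,0,0,0,1],[-0.016,0,0,0,0,0,1]])

```text
clock: 6.65
tcp_pos: [539.0, 139.8, 19.9]
ee_rot: [0.0, 0.677, 0.736, 0.0]
force: [-0.4, 3.2, 2.2]
finger_gap: -0.1
finger_force: 1.5
```

Emit:
step_arm(increments=[[-0.014,0,0,0,0,0,1],[-0.014,0,0,0,0,0,1]])

```text
clock: 6.82
tcp_pos: [539.0, 139.1, 19.8]
ee_rot: [0.0, 0.677, 0.736, 0.0]
force: [-1.4, 2.4, 1.9]
finger_gap: -0.1
finger_force: 1.5
```

Emit:
step_arm(increments=[[-0.014,0,0,0,0,0,1],[-0.014,0,0,0,0,0,1]])

```text
clock: 6.98
tcp_pos: [539.0, 138.4, 19.8]
ee_rot: [-0.0, 0.677, 0.736, -0.0]
force: [0.2, 3.2, 1.6]
finger_gap: -0.1
finger_force: 1.5
```

```bash
python3 -c "
from h import *
tcp()"
```

```text
t 6.98 tcp jig [ 0.71 83.3 ] z 19.81 Fjig 0.48 3.19 Fz 1.6 gap -0.0745212130448267
```

Emit:
step_arm(increments=[[-0.014,0,0,0,0,0,1],[-0.014,0,0,0,0,0,1]])

```text
clock: 7.15
tcp_pos: [539.1, 137.7, 19.8]
ee_rot: [-0.0, 0.677, 0.736, -0.0]
force: [-0.6, 3.1, 2.7]
finger_gap: -0.0
finger_force: 1.5
```

Emit:
step_arm(increments=[[-0.014,0,0,0,0,0,1]])

```text
clock: 7.23
tcp_pos: [539.2, 137.3, 19.8]
ee_rot: [0.0, 0.677, 0.736, 0.0]
force: [0.0, 2.6, 2.5]
finger_gap: -0.2
finger_force: 1.5
```

Emit:
step_arm(increments=[[-0.014,0,0,0,0,0,1]])

```text
clock: 7.32
tcp_pos: [539.2, 137.0, 19.8]
ee_rot: [0.0, 0.677, 0.736, -0.0]
force: [-0.0, 2.1, 2.0]
finger_gap: 0.2
finger_force: 1.5
```

Emit:
step_arm(increments=[[-0.014,0,0,0,0,0,1]])

```text
clock: 7.4
tcp_pos: [539.2, 136.7, 19.8]
ee_rot: [-0.0, 0.677, 0.736, -0.0]
force: [-0.3, 2.7, 2.2]
finger_gap: 0.2
finger_force: 1.5
```

Emit:
step_arm(increments=[[-0.014,0,0,0,0,0,1]])

```text
clock: 7.48
tcp_pos: [539.2, 136.3, 19.8]
ee_rot: [0.0, 0.677, 0.736, -0.0]
force: [-0.7, 2.9, 3.2]
finger_gap: -0.0
finger_force: 1.5
```

Emit:
step_arm(increments=[[-0.014,0,0,0,0,0,1]])

```text
clock: 7.57
tcp_pos: [539.3, 136.0, 19.8]
ee_rot: [-0.0, 0.677, 0.736, 0.0]
force: [-0.2, 3.9, 2.5]
finger_gap: -0.1
finger_force: 1.9
```

```bash
python3 - <<'E'
from h import *
tcp()
c=cam('scene');W=cloud(c);j=J(W)
k=(abs(j[...,0])<40)&(abs(j[...,1])<110)&(W[...,2]>20)&(W[...,2]<27)
print(np.percentile(j[k][:,1],[0,1]))
E
```

```text
t 7.57 tcp jig [ 0.73 80.91] z 19.84 Fjig 0.15 3.85 Fz 2.49 gap -0.06995806517728476
[-80.67692424 -79.84464533]
```

Emit:
step_arm(increments=[[-0.008,0,0,0,0,0,1]])

```text
clock: 7.7
tcp_pos: [539.3, 135.9, 19.8]
ee_rot: [-0.0, 0.677, 0.736, 0.0]
force: [-1.5, 4.8, 0.9]
finger_gap: 0.1
finger_force: 2.1
```

Emit:
step_arm(increments=[[-0.008,0,0,0,0,0,1]])

```text
clock: 7.78
tcp_pos: [539.3, 135.8, 19.8]
ee_rot: [-0.0, 0.677, 0.736, 0.0]
force: [-0.0, 5.0, 2.5]
finger_gap: -0.1
finger_force: 2.5
```

```bash
python3 -c "
from h import *
tcp()"
```

```text
t 7.78 tcp jig [ 0.72 80.76] z 19.84 Fjig 0.39 5.0 Fz 2.51 gap -0.13008046169257653
```

Emit:
step_arm(increments=[[-0.012,0,0,0,0,0,1]])

```text
clock: 7.87
tcp_pos: [539.3, 135.8, 19.8]
ee_rot: [-0.0, 0.677, 0.736, 0.0]
force: [0.2, 5.9, 1.7]
finger_gap: -0.1
finger_force: 3.1
```

Emit:
step_arm(increments=[[-0.012,0,0,0,0,0,1],[0,0,0,0,0,0,1]])

```text
clock: 8.03
tcp_pos: [539.3, 135.6, 19.8]
ee_rot: [-0.0, 0.677, 0.736, 0.0]
force: [-1.0, 6.6, 2.2]
finger_gap: 0.0
finger_force: 3.2
```

```bash
python3 -c "
from h import *
tcp()"
```

```text
t 8.03 tcp jig [ 0.73 80.57] z 19.84 Fjig -0.47 6.65 Fz 2.15 gap 0.011889906842702578
```

The hard stop is at TCP y ≈ 80.8, with force rising and no motion. Now over to the right end. First I check where the small grey plate lies.

Emit:
step_arm(increments=[[0.3,0,0,0,0,0,1],[0.2,0,-0.5,0,0,0,1],[0,0,-0.9,0,0,0,1],[0,0,-0.9,0,0,0,1],[0,0,-0.9,0,0,0,1],[0,0,-0.9,0,0,0,1],[0,0,-0.7,0,0,0,1],[0,0,0,0,0,0,1]])

```text
clock: 8.7
tcp_pos: [540.9, 147.8, 145.3]
ee_rot: [0.003, 0.677, 0.736, 0.003]
force: [1.2, -0.8, 0.3]
finger_gap: 0.2
finger_force: 0.0
```

```bash
python3 - <<'E'
from h import *
tcp()
c=cam('scene');W=cloud(c);px=c['pixels'].astype(int)
for u,v in((347,380),(405,347),(438,380),(385,413)): print(J(onz(c,u,v,5)).round(),W[v,u].round())
j=J(W)
k=(abs(j[...,0])<40)&(abs(j[...,1])<110)&(W[...,2]>20)&(W[...,2]<27)
print(np.percentile(j[k][:,1],[0,1,5,99,100]))
E
```

```text
t 8.7 tcp jig [ 3.39 92.54] z 145.25 Fjig 1.13 -0.91 Fz 0.34 gap 0.22376258257708917
[-172.  -86.] [379. -46.   7.]
[ -79. -127.] [476. -78.   7.]
[-113. -186.] [ 452. -138.    2.]
[-195. -148.] [ 366. -108.    2.]
[-80.7718275  -79.97549597 -77.0358416   68.98684937  70.71296546]
```

Emit:
step_arm(increments=[[-0.9,0,0,0,0,0,1],[-0.9,0,0,0,0,0,1],[-0.9,0,0,0,0,0,1],[-0.9,0,0,0,0,0,1],[-0.9,0,0,0,0,0,1],[-0.9,0,0,0,0,0,1],[-0.9,0,0,0,0,0,1],[-0.9,0,0,0,0,0,1],[-0.7,0,0,0,0,0,1],[0,0,0,0,0,0,1],[0,0,0,0,0,0,1],[0,0,0,0,0,0,1]])

```text
clock: 9.75
tcp_pos: [553.9, -48.8, 138.7]
ee_rot: [-0.001, 0.677, 0.736, -0.001]
force: [-0.5, 0.5, -0.5]
finger_gap: -0.2
finger_force: 0.0
```

```bash
python3 -c "
from h import *
tcp()"
```

```text
t 9.75 tcp jig [  -0.16 -104.47] z 138.65 Fjig -0.46 0.58 Fz -0.53 gap -0.15177036534047403
```

Emit:
step_arm(increments=[[0,0,0.9,0,0,0,1],[0,0,0.9,0,0,0,1],[0,0,0.9,0,0,0,1],[0,0,0.9,0,0,0,1],[0,0,0.7,0,0,0,1],[0,0,0.45,0,0,0,1],[0.1,0,0,0,0,0,1],[0.1,0,0,0,0,0,1],[0.08,0,0,0,0,0,1],[0,0,0,0,0,0,1],[0,0,0,0,0,0,1]])

```text
clock: 10.67
tcp_pos: [555.2, -42.3, 22.6]
ee_rot: [0.001, 0.677, 0.736, 0.001]
force: [-0.7, -0.3, 0.1]
finger_gap: -0.3
finger_force: 0.0
```

Emit:
step_arm(increments=[[0.04,0,0,0,0,0,1],[0.04,0,0,0,0,0,1],[0.04,0,0,0,0,0,1]])

```text
clock: 10.92
tcp_pos: [554.1, -39.5, 21.5]
ee_rot: [0.0, 0.677, 0.736, 0.0]
force: [0.0, -0.2, -0.4]
finger_gap: 0.1
finger_force: 0.0
```

```bash
python3 -c "
from h import *
tcp()"
```

```text
t 10.92 tcp jig [  0.8  -95.17] z 21.5 Fjig 0.02 -0.23 Fz -0.38 gap 0.10919602686698004
```

Emit:
step_arm(increments=[[0.04,0,0.04,0,0,0,1],[0.03,0,0,0,0,0,1],[0.02,0,0,0,0,0,1],[0.02,0,0,0,0,0,1]])

```text
clock: 11.25
tcp_pos: [553.5, -36.6, 20.0]
ee_rot: [-0.0, 0.677, 0.736, -0.0]
force: [0.4, 1.0, 0.2]
finger_gap: 0.2
finger_force: 0.0
```

Emit:
step_arm(increments=[[0.02,0,0,0,0,0,1],[0.02,0,0,0,0,0,1]])

```text
clock: 11.42
tcp_pos: [553.5, -35.6, 20.0]
ee_rot: [-0.0, 0.677, 0.736, -0.0]
force: [0.2, 0.0, -0.1]
finger_gap: 0.0
finger_force: 0.0
```

```bash
python3 -c "
from h import *
tcp()"
```

```text
t 11.42 tcp jig [  0.56 -91.3 ] z 20.02 Fjig 0.18 0.03 Fz -0.14 gap 0.04527623365694422
```

Emit:
step_arm(increments=[[0.02,0,0,0,0,0,1],[0.02,0,0,0,0,0,1],[0.02,0,0,0,0,0,1],[0.02,0,0,0,0,0,1]])

```text
clock: 11.75
tcp_pos: [553.4, -33.8, 20.1]
ee_rot: [0.0, 0.677, 0.736, -0.0]
force: [0.7, -1.9, -0.5]
finger_gap: -0.1
finger_force: 0.8
```

```bash
python3 -c "
from h import *
tcp()"
```

```text
t 11.75 tcp jig [  0.59 -89.5 ] z 20.07 Fjig 0.58 -1.97 Fz -0.53 gap -0.10509212285457674
```

Emit:
step_arm(increments=[[0.02,0,0,0,0,0,1],[0.02,0,0,0,0,0,1],[0.02,0,0,0,0,0,1],[0.02,0,0,0,0,0,1],[0.02,0,0,0,0,0,1],[0.02,0,0,0,0,0,1],[0.02,0,0,0,0,0,1],[0.02,0,0,0,0,0,1],[0.02,0,0,0,0,0,1]])

```text
clock: 12.5
tcp_pos: [552.9, -29.1, 20.0]
ee_rot: [-0.0, 0.677, 0.736, -0.0]
force: [-0.6, -1.7, -0.1]
finger_gap: 0.3
finger_force: 0.8
```

```bash
python3 -c "
from h import *
tcp()"
```

```text
t 12.5 tcp jig [  0.55 -84.79] z 20.05 Fjig -0.72 -1.69 Fz -0.15 gap 0.3078071500104824
```

Emit:
step_arm(increments=[[0.014,0,0,0,0,0,1],[0.014,0,0,0,0,0,1],[0.014,0,0,0,0,0,1]])

```text
clock: 12.75
tcp_pos: [552.9, -28.1, 20.0]
ee_rot: [-0.0, 0.677, 0.736, -0.0]
force: [-0.7, -1.5, -0.9]
finger_gap: 0.3
finger_force: 0.8
```

Emit:
step_arm(increments=[[0.014,0,0,0,0,0,1],[0.014,0,0,0,0,0,1],[0.014,0,0,0,0,0,1]])

```text
clock: 13.0
tcp_pos: [552.8, -27.1, 20.1]
ee_rot: [-0.0, 0.677, 0.736, -0.0]
force: [0.4, -0.7, 0.1]
finger_gap: 0.2
finger_force: 0.8
```

```bash
python3 -c "
from h import *
tcp()"
```

```text
t 13.0 tcp jig [  0.58 -82.7 ] z 20.06 Fjig 0.31 -0.76 Fz 0.06 gap 0.203419555783961
```

Emit:
step_arm(increments=[[0.014,0,0,0,0,0,1],[0.014,0,0,0,0,0,1]])

```text
clock: 13.17
tcp_pos: [552.8, -26.6, 20.1]
ee_rot: [0.0, 0.677, 0.736, -0.0]
force: [-0.1, -2.9, -1.1]
finger_gap: 0.1
finger_force: 1.8
```

Emit:
step_arm(increments=[[0.014,0,0,0,0,0,1]])

```text
clock: 13.25
tcp_pos: [552.8, -26.5, 20.1]
ee_rot: [0.0, 0.677, 0.736, -0.0]
force: [-0.1, -4.9, -1.2]
finger_gap: 0.0
finger_force: 2.5
```

Emit:
step_arm(increments=[[0.014,0,0,0,0,0,1]])

```text
clock: 13.33
tcp_pos: [552.8, -26.4, 20.1]
ee_rot: [0.001, 0.677, 0.736, -0.0]
force: [0.4, -6.1, -1.9]
finger_gap: -0.1
finger_force: 3.2
```

Emit:
step_arm(increments=[[0.014,0,0,0,0,0,1]])

```text
clock: 13.42
tcp_pos: [552.8, -26.3, 20.1]
ee_rot: [0.001, 0.677, 0.736, -0.001]
force: [0.2, -7.9, -1.7]
finger_gap: -0.2
finger_force: 3.7
```

```bash
python3 -c "
from h import *
tcp()"
```

```text
t 13.42 tcp jig [  0.66 -81.97] z 20.13 Fjig -0.45 -7.85 Fz -1.7 gap -0.22354610565162072
```

Both stops are found, about 8 mm apart (right TCP −82.3; left TCP 80.9). Centred means the left-side contact at TCP y ≈ 84.9. I return to the left end.

Emit:
step_arm(increments=[[-0.3,0,0,0,0,0,1],[-0.2,0,-0.5,0,0,0,1],[0,0,-0.9,0,0,0,1],[0,0,-0.9,0,0,0,1],[0,0,-0.9,0,0,0,1],[0,0,-0.9,0,0,0,1],[0,0,-0.8,0,0,0,1],[0,0,0,0,0,0,1],[0,0,0,0,0,0,1]])

```text
clock: 14.17
tcp_pos: [554.9, -38.0, 145.1]
ee_rot: [0.002, 0.677, 0.736, 0.001]
force: [0.9, -0.7, -0.4]
finger_gap: -0.0
finger_force: 0.0
```

Emit:
step_arm(increments=[[0.9,0,0,0,0,0,1],[0.9,0,0,0,0,0,1],[0.9,0,0,0,0,0,1],[0.9,0,0,0,0,0,1],[0.9,0,0,0,0,0,1],[0.9,0,0,0,0,0,1],[0.9,0,0,0,0,0,1],[0.9,0,0,0,0,0,1],[0.6,0,0,0,0,0,1],[0,0,0,0,0,0,1],[0,0,0,0,0,0,1],[0,0,0,0,0,0,1]])

```text
clock: 15.17
tcp_pos: [537.0, 156.0, 141.6]
ee_rot: [-0.001, 0.677, 0.736, -0.001]
force: [0.3, 0.5, -0.2]
finger_gap: -0.1
finger_force: 0.0
```

```bash
python3 -c "
from h import *
tcp()"
```

```text
t 15.17 tcp jig [  0.13 101.02] z 141.55 Fjig 0.36 0.46 Fz -0.21 gap -0.14609417640099256
```

Emit:
step_arm(increments=[[0,0,0.9,0,0,0,1],[0,0,0.9,0,0,0,1],[0,0,0.9,0,0,0,1],[0,0,0.9,0,0,0,1],[0,0,0.7,0,0,0,1],[0,0,0.58,0,0,0,1],[-0.1,0,0,0,0,0,1],[-0.1,0,0,0,0,0,1],[-0.08,0,0,0,0,0,1],[0,0,0,0,0,0,1],[0,0,0,0,0,0,1],[0,0,0,0,0,0,1]])

```text
clock: 16.17
tcp_pos: [538.9, 149.6, 21.7]
ee_rot: [0.001, 0.677, 0.736, 0.001]
force: [-0.8, -0.6, 0.3]
finger_gap: -0.3
finger_force: 0.0
```

Emit:
step_arm(increments=[[-0.03,0,0,0,0,0,1],[-0.03,0,0,0,0,0,1],[-0.03,0,0,0,0,0,1],[0,0,0,0,0,0,1]])

```text
clock: 16.5
tcp_pos: [538.3, 147.2, 20.6]
ee_rot: [0.0, 0.677, 0.736, 0.0]
force: [-0.1, -0.2, -0.4]
finger_gap: -0.3
finger_force: 0.0
```

```bash
python3 -c "
from h import *
tcp()"
```

```text
t 16.5 tcp jig [ 0.75 92.21] z 20.65 Fjig -0.14 -0.19 Fz -0.44 gap -0.2929343025462332
```

Emit:
step_arm(increments=[[-0.02,0,0.03,0,0,0,1],[-0.02,0,0,0,0,0,1],[-0.02,0,0,0,0,0,1],[-0.02,0,0,0,0,0,1],[-0.02,0,0,0,0,0,1],[0,0,0,0,0,0,1]])

```text
clock: 17.0
tcp_pos: [538.5, 144.7, 19.8]
ee_rot: [-0.0, 0.677, 0.736, -0.0]
force: [-0.6, 0.5, -0.5]
finger_gap: 0.1
finger_force: 0.0
```

Emit:
step_arm(increments=[[-0.02,0,0,0,0,0,1],[-0.02,0,0,0,0,0,1],[-0.02,0,0,0,0,0,1],[-0.02,0,0,0,0,0,1],[-0.02,0,0,0,0,0,1],[-0.02,0,0,0,0,0,1],[0,0,0,0,0,0,1]])

```text
clock: 17.58
tcp_pos: [538.8, 141.8, 19.8]
ee_rot: [-0.0, 0.677, 0.736, -0.0]
force: [0.0, 1.7, -1.1]
finger_gap: -0.0
finger_force: 0.8
```

```bash
python3 -c "
from h import *
tcp()"
```

```text
t 17.58 tcp jig [ 0.71 86.7 ] z 19.81 Fjig 0.17 1.7 Fz -1.08 gap -0.044689625215809624
```

Emit:
step_arm(increments=[[-0.02,0,0,0,0,0,1],[-0.02,0,0,0,0,0,1],[-0.02,0,0,0,0,0,1],[-0.01,0,0,0,0,0,1],[0,0,0,0,0,0,1],[0,0,0,0,0,0,1]])

```text
clock: 18.08
tcp_pos: [538.9, 140.0, 19.8]
ee_rot: [0.0, 0.677, 0.736, -0.0]
force: [-0.4, 1.4, 0.2]
finger_gap: -0.0
finger_force: 0.6
```

```bash
python3 -c "
from h import *
tcp()"
```

```text
t 18.08 tcp jig [ 0.75 84.92] z 19.8 Fjig -0.31 1.44 Fz 0.24 gap -0.011495688806002437
```

The plate is centred. Next the knob.

Emit:
step_arm(increments=[[0.2,0,0,0,0,0,1],[0.3,0,-0.5,0,0,0,1],[0,0,-0.9,0,0,0,1],[0,0,-0.9,0,0,0,1],[0,0,-0.9,0,0,0,1],[0,0,-0.9,0,0,0,1],[0,0,-0.8,0,0,0,1],[0,0,0,0,0,0,1],[0,0,0,0,0,0,1],[0,0,0,0,0,0,1]])

```text
clock: 18.92
tcp_pos: [537.4, 152.7, 142.0]
ee_rot: [-0.0, 0.677, 0.736, -0.0]
force: [-0.7, -0.3, 0.3]
finger_gap: -0.1
finger_force: 0.0
```

Emit:
step_arm(increments=[[-0.8,0,0,0,0,0,1],[-0.8,0,0,0,0,0,1],[-0.8,0,0,0,0,0,1],[-0.8,0,0,0,0,0,1],[-0.7,0,0,0,0,0,1],[0,0,0,0,0,0,1],[0,0,0,0,0,0,1],[0,0,0,0,0,0,1]])

```text
clock: 19.58
tcp_pos: [545.3, 55.8, 141.2]
ee_rot: [-0.001, 0.677, 0.736, -0.001]
force: [1.0, 0.1, 0.7]
finger_gap: -0.1
finger_force: 0.0
```

```bash
python3 - <<'E'
from h import *
tcp()
c=cam('side');save(c,'s5.png',(265,120,405,265),4)
c=cam('scene');W=cloud(c);j=J(W)
k=(abs(j[...,0])<40)&(abs(j[...,1])<110)&(W[...,2]>20)&(W[...,2]<27)
print(np.percentile(j[k][:,1],[0,1,5,99,100]))
E
```

```text
t 19.58 tcp jig [0.01 0.53] z 141.19 Fjig 1.0 0.05 Fz 0.67 gap -0.1074524118324067
[-76.51776284 -75.87046826 -72.87117924  73.11334426  75.07962943]
```

View pics/s5.png

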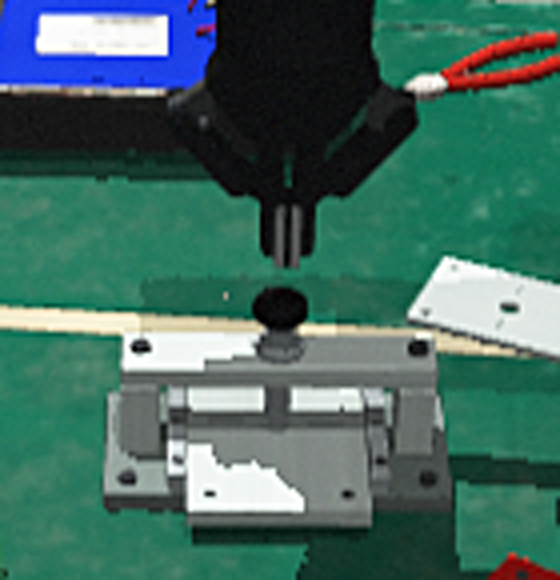

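The crop shows the shut fingertips (287,265) just above the black knob (280,305), with the plate about even either side of the bridge. I press down slowly.

Emit:
step_arm(increments=[[0,0,0.4,0,0,0,1],[0,0,0.3,0,0,0,1],[0,0,0.1,0,0,0,1],[0,0,0,0,0,0,1],[0,0,0.04,0,0,0,1],[0,0,0.04,0,0,0,1],[0,0,0.04,0,0,0,1]])

```text
clock: 20.27
tcp_pos: [546.2, 55.4, 119.6]
ee_rot: [0.0, 0.677, 0.736, 0.0]
force: [0.2, -1.2, -0.4]
finger_gap: 0.1
finger_force: 0.0
```

Emit:
step_arm(increments=[[0,0,0.03,0,0,0,1],[0,0,0.03,0,0,0,1],[0,0,0.03,0,0,0,1]])

```text
clock: 20.52
tcp_pos: [546.1, 55.3, 117.2]
ee_rot: [0.0, 0.677, 0.736, 0.0]
force: [-0.9, 0.1, -0.0]
finger_gap: 0.5
finger_force: 0.0
```

Emit:
step_arm(increments=[[0,0,0.03,0,0,0,1],[0,0,0.03,0,0,0,1]])

```text
clock: 20.68
tcp_pos: [546.1, 55.3, 115.8]
ee_rot: [0.0, 0.677, 0.736, 0.0]
force: [-2.2, 0.2, 5.0]
finger_gap: -0.1
finger_force: 2.4
```

Emit:
step_arm(increments=[[0,0,0.03,0,0,0,1],[0,0,0.03,0,0,0,1]])

```text
clock: 20.85
tcp_pos: [546.1, 55.4, 114.8]
ee_rot: [0.0, 0.677, 0.736, -0.0]
force: [-1.9, -0.6, 5.5]
finger_gap: -0.2
finger_force: 2.5
```

Emit:
step_arm(increments=[[0,0,0.03,0,0,0,1],[0,0,0.03,0,0,0,1]])

```text
clock: 21.02
tcp_pos: [546.1, 55.4, 112.9]
ee_rot: [0.0, 0.677, 0.736, 0.0]
force: [-2.1, -0.8, 4.6]
finger_gap: 0.1
finger_force: 2.5
```

Emit:
step_arm(increments=[[0,0,0.03,0,0,0,1],[0,0,0.02,0,0,0,1]])

```text
clock: 21.18
tcp_pos: [546.1, 55.3, 111.4]
ee_rot: [0.0, 0.677, 0.736, 0.0]
force: [-2.4, -0.5, 5.3]
finger_gap: -0.3
finger_force: 2.5
```

Emit:
step_arm(increments=[[0,0,0.03,0,0,0,1]])

```text
clock: 21.27
tcp_pos: [546.1, 55.4, 110.7]
ee_rot: [0.0, 0.677, 0.736, 0.0]
force: [-2.7, 0.5, 4.1]
finger_gap: -0.2
finger_force: 2.5
```

Emit:
step_arm(increments=[[0,0,0.03,0,0,0,1]])

```text
clock: 21.35
tcp_pos: [546.1, 55.3, 109.9]
ee_rot: [0.0, 0.677, 0.736, 0.0]
force: [-1.3, -0.4, 4.8]
finger_gap: -0.3
finger_force: 2.5
```

The pin passed the plate's level with no extra force, so it has entered the hole. I continue home to TCP z ≈ 103.

Emit:
step_arm(increments=[[0,0,0.03,0,0,0,1],[0,0,0.03,0,0,0,1],[0,0,0.03,0,0,0,1],[0,0,0.03,0,0,0,1],[0,0,0.03,0,0,0,1]])

```text
clock: 21.77
tcp_pos: [546.1, 55.4, 106.0]
ee_rot: [0.0, 0.677, 0.736, 0.0]
force: [-1.5, -0.7, 5.0]
finger_gap: -0.3
finger_force: 2.5
```

Emit:
step_arm(increments=[[0,0,0.03,0,0,0,1],[0,0,0.03,0,0,0,1],[0,0,0.02,0,0,0,1]])

```text
clock: 22.02
tcp_pos: [546.0, 55.3, 104.0]
ee_rot: [0.0, 0.677, 0.736, 0.0]
force: [-0.9, -0.0, 5.6]
finger_gap: -0.1
finger_force: 2.5
```

Emit:
step_arm(increments=[[0,0,0.02,0,0,0,1]])

```text
clock: 22.1
tcp_pos: [546.1, 55.4, 103.6]
ee_rot: [0.0, 0.677, 0.736, 0.0]
force: [-0.3, 0.2, 6.1]
finger_gap: 0.3
finger_force: 2.5
```

Emit:
step_arm(increments=[[0,0,0.02,0,0,0,1]])

```text
clock: 22.18
tcp_pos: [546.1, 55.4, 103.1]
ee_rot: [0.0, 0.677, 0.736, 0.0]
force: [-1.4, 0.0, 5.0]
finger_gap: -0.1
finger_force: 2.5
```

Emit:
step_arm(increments=[[0,0,0.02,0,0,0,1]])

```text
clock: 22.27
tcp_pos: [546.1, 55.4, 103.0]
ee_rot: [0.0, 0.677, 0.736, 0.0]
force: [-3.2, -1.1, 9.9]
finger_gap: 0.3
finger_force: 4.8
```

Emit:
step_arm(increments=[[0,0,0.02,0,0,0,1]])

```text
clock: 22.35
tcp_pos: [546.1, 55.4, 103.0]
ee_rot: [-0.0, 0.677, 0.736, -0.0]
force: [-5.0, -0.5, 12.4]
finger_gap: 0.4
finger_force: 6.0
```

Emit:
step_arm(increments=[[0,0,0.02,0,0,0,1],[0,0,0,0,0,0,1]])

```text
clock: 22.52
tcp_pos: [546.2, 55.4, 103.0]
ee_rot: [-0.0, 0.677, 0.736, -0.0]
force: [-4.9, -1.0, 11.8]
finger_gap: -0.0
finger_force: 5.9
```

The pin is hard home at z = 103. I lift off, check once and sign off.

Emit:
step_arm(increments=[[0,0,-0.3,0,0,0,1],[0,0,-0.8,0,0,0,1],[0,0,-0.8,0,0,0,1],[0,0,-0.8,0,0,0,1],[0,0,-0.8,0,0,0,1],[0,0,0,0,0,0,1],[0,0,0,0,0,0,1],[0,0,0,0,0,0,1]])

```text
clock: 23.18
tcp_pos: [545.2, 55.4, 187.5]
ee_rot: [-0.001, 0.677, 0.736, -0.001]
force: [-0.8, 0.6, 0.2]
finger_gap: 0.2
finger_force: 0.0
```

```bash
python3 - <<'E'
from h import *
tcp()
c=cam('side');W=cloud(c);j=J(W)
k=(np.hypot(j[...,0],j[...,1])<12)&(W[...,2]<115)&(W[...,2]>82)
print('knob top',np.percentile(W[k][:,2],[50,90,99]))
print(workorder.sign_off())
E
```

```text
t 23.18 tcp jig [-0.09  0.1 ] z 187.47 Fjig -0.71 0.71 Fz 0.17 gap 0.24849787747771188
knob top [91.9073064  93.72039235 95.26620439]
the job is handed in; nothing more can be done
None
```

The gland plate is centred under the pin and the pin is pressed fully home (knob top about 92 mm, no more than about 13 N on plate or pin); the job was handed in at about 23 s, with the bin, screwdriver and caliper not touched.

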